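# Find the full salt canister by weight and hold it up

## Robot

A 6-joint arm with a two-finger parallel gripper is mounted at the origin on the work surface. World frame = base frame: x ahead of the robot, y to its left, z up, the work surface at z = 0. Lengths are in m, angles in rad, forces in N, time in s.
With the tool pointing down it reaches from about 0.35 to 0.775 m from the base axis. Payload 7.3 kg.
Tool frame: the origin (TCP) lies at the centre of the arm's flange, where the gripper is bolted on; the fingertips stand 178 mm ahead of it and the grasp point (between the pads) lies 159 mm ahead of it; z points along the fingers, y is the line along which they close (so a half turn about z gives the same grasp; the last joint's range is limited). The gripper opens to 92 mm and grips with 3 to 60 N. Pads are 19 mm wide; open, the fingers measure 130 mm over their backs; the gripper's body (75 mm by 190 mm) begins 47 mm behind the grasp point.
Start: joints at [-1.297, 0.342, 1.524, -0, 1.275, -0.146], TCP at [0.214, -0.479, 0.405] pointing down, gripper open.
Joint ranges: [-2.53, 2.53], [-0.77, 2.02], [0.04, 2.7], [-1, 4.14], [0.28, 2.66], [-3.11, 3.11]. Speed limits (rad/s): [2.57, 2.57, 3.14, 3.14, 3.14, 3.14].

## Interface

Orientations are given as [roll, pitch, yaw] about the fixed x, y, z axes, in that order (R = Rz(yaw) Ry(pitch) Rx(roll)).
In Python, from cell import robot gives the robot as it stands.
- The arm moves only by the shell command python3 -m pendant [OPENING] [FORCE], which reads ROWS from standard input. ROWS is a JSON list of rows, 1 to 8 of them, each an object with the fields sx, sy, sz (the shift in m), ax, ay, az (a rotation vector in rad); a field left out counts as zero; each row shifts and turns the commanded pose from where the row before left it, along the tool's axes as they then stand; what a row does not reach is not made up. A row lasts 1/12 s, in which the tool goes at most 0.0417 m and 0.125 rad, less where a joint would pass 70% of its speed; a pose out of reach is approached as far as the arm can. OPENING is the finger opening in m, set as the command begins (- or left out keeps the last). The fingers move at their own pace and stop on an object; FORCE is the grip in N (left out, the last holds). Time passes only in rows, so rows that do not move let the fingers close. It prints the time, the measured TCP pose, the force, the opening and the grip force at its end. Input that does not fit is refused with a message, and nothing moves.
- robot.observe(): the state, without advancing time (a new reading comes with each control period).
- robot.read_camera(name): name is "side" or "top"; returns a dict with "image" (384x512x3 uint8, red, green, blue), "fx", "fy", "cx", "cy" (pixels), "pose" (4x4, takes a point from camera to world coordinates). Camera axes: x right, y down, z forward; pixel columns grow to the right and rows downward; lengths in m; the calibration is good to about 2 mm. A picture is of the moment at which its call begins. There is no depth.
- robot.hand_in(): hands the job in; it is judged then, once.
The state is a dict: "time": time; "qpos": joint angles; "qvel": joint speeds; "joint_efforts": joint torques, N m; "tool_pos": TCP position; "tool_rot": TCP orientation; "contact_force": force on the tool from outside, world axes, zero at the start; "torque": the same for the moment, N m; "opening": finger opening in m; "grip_force": force on a finger pad.
Only numpy, scipy, OpenCV 4.12 (cv2) and the standard library are available. Lean on these libraries where they do the work, as an engineer would, in place of code of your own. Each camera call takes 0.05 s, during which the arm holds its last target. There are 200 camera calls.

## Task

Only one of the three matching salt canisters on the serving board is full, and it is the heaviest. Starting at the end of the board with the handle and working along the row, lift each canister by itself a few centimetres clear of the board and hold it there a moment to feel its weight, setting it back upright on its own cork spot before you lift the next. Then hold the heaviest one up for me, upright and still, at least 10 cm above the board, and finish still holding it, with the other two standing on their own spots and everything else left where it is.

Things in the scene. Friction and masses are not known exactly. Their poses are not given: they have to be found in the camera images.
- tin_a: rigid closed round canister, teal with two cream bands and flat steel lid (top 22 mm, 63 mm across); 64 mm diameter, 120 mm high, upright. Origin at the centre of its underside, z up its axis. The three look alike and stand in any order along the board; names say nothing of weight. They weigh 0.1 to 0.6 kg, the heaviest at least 0.15 kg more than either other.
- tin_b: rigid closed round canister, teal with two cream bands and flat steel lid (top 22 mm, 63 mm across); 64 mm diameter, 120 mm high, upright. Origin at the centre of its underside, z up its axis. The three look alike and stand in any order along the board; names say nothing of weight. They weigh 0.1 to 0.6 kg, the heaviest at least 0.15 kg more than either other.
- tin_c: rigid closed round canister, teal with two cream bands and flat steel lid (top 22 mm, 63 mm across); 64 mm diameter, 120 mm high, upright. Origin at the centre of its underside, z up its axis. The three look alike and stand in any order along the board; names say nothing of weight. They weigh 0.1 to 0.6 kg, the heaviest at least 0.15 kg more than either other.
- board: wooden serving board, fixed: 170 mm (x) by 420 mm (y) by 18 mm thick, with a flat handle 45 mm wide sticking out 100 mm past its +y end. Origin at the centre of the underside of the 420 mm slab, on the worktop; y axis along the row of spots towards the handle. Cork spots on its centre line at y = +140, 0 and -140 mm.
- spot1 (a point): centre of the first (nearest the handle) cork spot, at board-top height (18 mm above the worktop). The spot is an 84 mm cork disc set flush in the board; one canister stands on each.
- spot2 (a point): centre of the middle cork spot, at board-top height (18 mm above the worktop). The spot is an 84 mm cork disc set flush in the board; one canister stands on each.
- spot3 (a point): centre of the last (farthest from the handle) cork spot, at board-top height (18 mm above the worktop). The spot is an 84 mm cork disc set flush in the board; one canister stands on each.
- mug: white mug, 82 mm across, 95 mm high, with a handle; bystander beyond the board, on its +x side. Origin at the centre of its underside.
- candle: amber glass candle jar with dark lid, 78 mm across, 92 mm high; bystander on the board's +x side. Origin at the centre of its underside.
- apple_1: red apple, 76 mm across, 66 mm high; bystander on the board's -x (robot) side. Origin at its underside.
- apple_2: red apple, 76 mm across, 66 mm high; bystander on the board's -x (robot) side. Origin at its underside.
- pepper: small glass spice jar with red cap, 44 mm across, 95 mm high; bystander on the board's +x side. Origin at the centre of its underside.
- butter_dish: white butter dish with a red cover, 90 by 150 mm, 80 mm high; bystander past the board's end away from the handle. Origin at the centre of its underside.
Things that resemble listed ones, but are neither listed nor needed, are in the scene too. Leave any purple or yellow look-alike of the tin_a alone. What is shaped like the tin_b but green or purple is not meant.

How it is judged:
By the outcome, as a careful person would: the job done as asked, in the order asked, and still so for the second after the job is handed in, while the arm keeps its last pose, push and grip.
It also fails if it takes over 70 s, if anything falls off the work surface, if the arm or the gripper's body presses on something with over 40 N, if the wrist force passes 120 N, or if a joint passes its speed limit or range.

## Working session

There is one attempt and no reset: what is moved stays moved. The work goes in short steps, Python scripts to look and compute and a shell command to move; the robot and the scene stay as the last step left them, time stands still between calls to the robot, and variables do not carry over. Pictures are saved under pics/ and viewed, at most 10 in all, crops included, and the job is handed in when it is done.

```bash
ls; mkdir -p pics
python3 - <<'E'
from cell import robot
import cv2,numpy as np
for n in("top","side"):
    c=robot.read_camera(n); cv2.imwrite(f"pics/{n}0.png",c["image"][:,:,::-1]); np.savez(f"{n}0.npz",**c)
    print(n,c["fx"],c["fy"],c["cx"],c["cy"]);print(np.round(c["pose"],3))
s=robot.observe();print({k:np.round(v,3) for k,v in s.items()})
E
```

```text
pics
top 473.52243625004076 473.52243625004076 249.09993579994156 185.99436239495319
[[ 0.003 -0.995  0.102  0.416]
 [-1.    -0.003  0.003 -0.036]
 [-0.002 -0.102 -0.995  1.274]
 [ 0.     0.     0.     1.   ]]
side 348.9806364364213 348.9806364364213 259.12851275561854 193.57170262611518
[[-0.913 -0.216  0.347  0.223]
 [-0.408  0.451 -0.794  0.692]
 [ 0.015 -0.866 -0.5    0.523]
 [ 0.     0.     0.     1.   ]]
{'time': np.float64(0.1), 'qpos': array([-1.297,  0.343,  1.525, -0.   ,  1.275, -0.146]), 'qvel': array([-0.002, -0.001, -0.002,  0.   , -0.002, -0.   ]), 'joint_efforts': array([ 2.000e-03, -4.320e+01, -2.447e+01,  7.200e-02,  5.300e-02,
       -0.000e+00]), 'tool_pos': array([ 0.214, -0.479,  0.404]), 'tool_rot': array([-3.14, -0.  ,  0.42]), 'contact_force': array([ 0.188, -0.026, -0.293]), 'torque': array([-0.004, -0.022, -0.02 ]), 'grip_force': np.float64(0.0), 'opening': np.float64(0.092)}
```

View pics/top0.png

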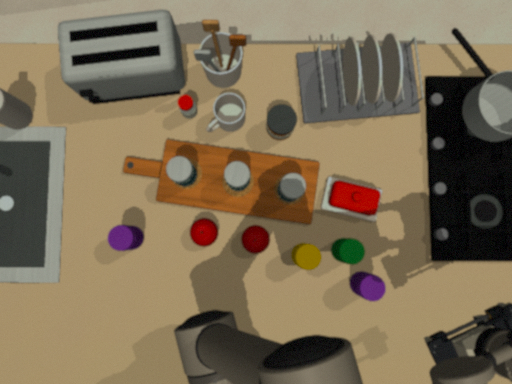

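View pics/side0.png

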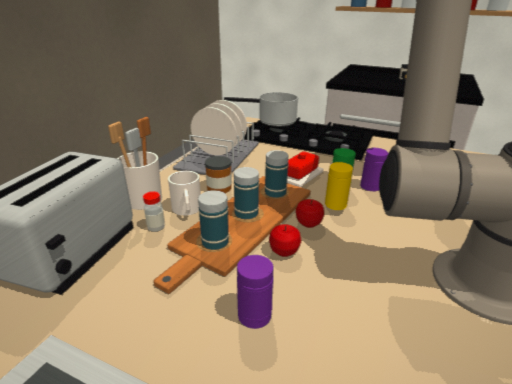

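The top view shows the board with its handle at left (140,165), which is the +y end. Three steel-lidded canisters stand on it at about (181,170), (237,175) and (292,186). In the side view they are teal with cream bands, at (213,220), (246,193) and (276,173).

Possible confusions in the top view: purple (125,237) and (368,286), yellow (307,256), green (348,250), the dark candle lid (281,120), and the pepper jar (188,104). By the description I choose the three teal ones on the board.

```bash
cat > h.py <<'E'
import numpy as np,cv2
def ray(c,uv,z):
    d=c["pose"][:3,:3]@np.array([(uv[0]-c["cx"])/c["fx"],(uv[1]-c["cy"])/c["fy"],1]); o=c["pose"][:3,3]
    return o+d*(z-o[2])/d[2]
def proj(c,p):
    q=c["pose"][:3,:3].T@(np.array(p)-c["pose"][:3,3]); return np.array([c["cx"]+c["fx"]*q[0]/q[2],c["cy"]+c["fy"]*q[1]/q[2]])
def lids(c,guess=((181,170),(237,175),(292,186)),z=.138):
    hsv=cv2.cvtColor(c["image"],cv2.COLOR_RGB2HSV); out=[]
    m=((hsv[...,1]<70)&(hsv[...,2]>70)).astype(np.uint8)
    for g in guess:
        r=np.zeros_like(m); cv2.circle(r,g,24,1,-1)
        k=cv2.morphologyEx(m*r,cv2.MORPH_OPEN,np.ones((3,3),np.uint8))
        cs,_=cv2.findContours(k,cv2.RETR_EXTERNAL,cv2.CHAIN_APPROX_NONE)
        b=max(cs,key=cv2.contourArea); e=cv2.fitEllipse(cv2.convexHull(b))
        out.append((e,ray(c,e[0],z)))
    return out
E
python3 - <<'E'
from h import *
c=dict(np.load("top0.npz")); s=dict(np.load("side0.npz"))
for e,p in lids(c): print(np.round(e[0],1),np.round(e[1],1),np.round(p,4),"side",proj(s,p).round(0),proj(c,[*p[:2],.018]).round(0))
hsv=cv2.cvtColor(c["image"],cv2.COLOR_RGB2HSV)
m=((hsv[...,0]>5)&(hsv[...,0]<17)&(hsv[...,1]>140)&(hsv[...,2]>60)).astype(np.uint8)
m[:130]=0;m[225:]=0;m[:,:100]=0;m[:,325:]=0
k=cv2.morphologyEx(m,cv2.MORPH_CLOSE,np.ones((9,9)));k=cv2.morphologyEx(k,cv2.MORPH_OPEN,np.ones((35,35)))
cs,_=cv2.findContours(k,0,1);b=max(cs,key=cv2.contourArea);r=cv2.minAreaRect(b)
P=np.array([ray(c,q,.018) for q in cv2.boxPoints(r)])
print("board",r,"\n",P.round(3)); print([np.linalg.norm(P[i]-P[i-1]).round(3) for i in range(2)])
ctr=P.mean(0); e=[P[i]-P[i-1] for i in range(2)]; y=max(e,key=np.linalg.norm); y/=np.linalg.norm(y); y*=np.sign(y[1])
print("centre",ctr,"yaw",np.arctan2(-y[0],y[1]))
for t in(.14,0,-.14): print("spot",(ctr+t*y).round(4))
def teal(i): return i
cv2.imwrite("pics/crop.png",cv2.resize(np.hstack([c["image"][130:230,110:330],s["image"][140:260,150:350][:100]])[:,:,::-1],None,fx=1.9,fy=1.9,interpolation=cv2.INTER_CUBIC))
E
```

```text
[179.3 169.1] [26.  26.7] [0.5736 0.1357 0.138 ] side [214. 197.] [186. 175.]
[236.8 174.1] [25.9 26.9] [ 0.5618 -0.0036  0.138 ] side [247. 172.] [238. 180.]
[292.5 185.3] [25.4 26. ] [ 0.5348 -0.1381  0.138 ] side [277. 154.] [288. 190.]Traceback (most recent call last):
  File "<stdin>", line 8, in <module>
ValueError: max() iterable argument is empty
```

Run:
```python
from h import *
c=dict(np.load("top0.npz")); s=dict(np.load("side0.npz"))
hsv=cv2.cvtColor(c["image"],cv2.COLOR_RGB2HSV)
print(hsv[205,190],hsv[205,100],hsv[160,210],hsv[165,140])
a,b=hsv[160,210].astype(int),hsv[205,100].astype(int)
m=((abs(hsv[...,0].astype(int)-a[0])<6)&(hsv[...,1]>(a[1]+b[1])/2)&(hsv[...,2]>50)).astype(np.uint8)
m[:130]=0;m[228:]=0;m[:,:158]=0;m[:,325:]=0
m=cv2.morphologyEx(m,cv2.MORPH_OPEN,np.ones((3,3)))
n,l,st,_=cv2.connectedComponentsWithStats(m); i=1+st[1:,4].argmax(); pts=np.argwhere(l==i)[:,::-1].astype(np.float32)
hull=cv2.convexHull(pts); P2=np.array([ray(c,q,.018)[:2] for q in hull[:,0]],np.float32)
r=cv2.minAreaRect(P2); B=cv2.boxPoints(r); print(r,B.round(3).tolist())
e=[B[1]-B[0],B[2]-B[1]]; y=max(e,key=np.linalg.norm); y=y/np.linalg.norm(y)*np.sign(y[1]); ctr=B.mean(0)
print("yaw",np.arctan2(-y[0],y[1]))
for t in(.14,0,-.14): print("spot",(ctr+t*y).round(4))
im=c["image"].copy()
cv2.drawContours(im,[hull.astype(int)],-1,(0,0,255),1)
cv2.imwrite("pics/crop.png",cv2.resize(np.vstack([im[130:230,110:330],s["image"][140:260,130:350]])[:,:,::-1],None,fx=2.6,fy=2.6,interpolation=cv2.INTER_CUBIC))
```

```text
[ 15 182 136] [ 19  94 168] [ 14 199 151] [ 15 203 153]
((0.5591877102851868, 0.0030213892459869385), (0.4267604649066925, 0.16885018348693848), 81.60832214355469) [[0.4449999928474426, -0.19599999487400055], [0.6119999885559082, -0.2199999988079071], [0.6740000247955322, 0.20200000703334808], [0.5070000290870667, 0.22599999606609344]]
yaw -0.14646241
spot [0.5796 0.1415]
spot [0.5592 0.003 ]
spot [ 0.5388 -0.1355]
```

View pics/crop.png

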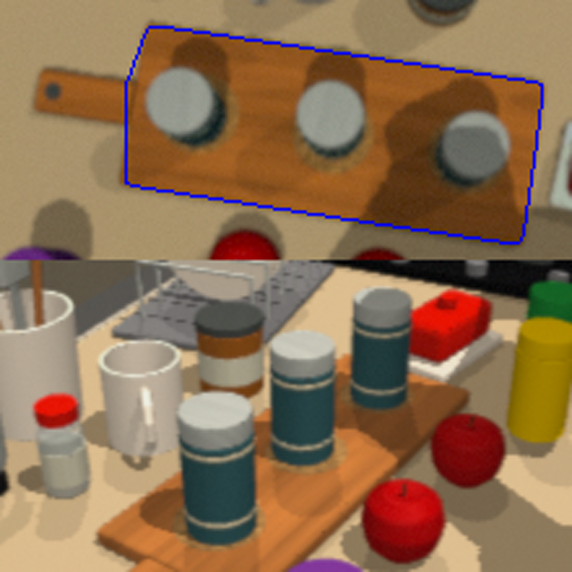

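The crop confirms the three teal, cream-banded, steel-lidded tins standing on the board: top-crop (180,102), (330,115) and (472,147). All are within the cork spots. The first tin by the handle is at (0.574,0.136). I'll move there at transit height, closing across the board.

```bash
cat > to.py <<'E'
import sys,numpy as np
from cell import robot
s=robot.observe(); x,y,z,yaw=map(float,sys.argv[1:5]); p=np.array(s["tool_pos"]); r=s["tool_rot"]; c,k=np.cos(r[2]),np.sin(r[2])
d=np.array([x,y,z])-p
print("tool d",np.round([c*d[0]+k*d[1],k*d[0]-c*d[1],-d[2]],4),"rz",round(-(yaw-r[2]),4),"t",s["time"],"pos",p.round(4),"rot",np.round(r,4),"F",np.round(s["contact_force"],2),"open",s["opening"],"grip",s["grip_force"])
E
python3 to.py .5736 .1357 .404 1.425
echo '[{"sx": 0.032, "sy": -0.023}, {"sx": 0.032, "sy": -0.023}, {"sx": 0.032, "sy": -0.023}, {"sx": 0.032, "sy": -0.023}, {"sx": 0.032, "sy": -0.023}, {"sx": 0.032, "sy": -0.023}]' | python3 -m pendant 0.092
python3 to.py .5736 .1357 .404 1.425
```

```text
tool d [ 5.791e-01 -4.150e-01  1.000e-04] rz -1.0052 t 0.1 pos [ 0.214  -0.4793  0.4041] rot [-3.1402e+00 -2.0000e-04  4.1980e-01] F [ 0.19 -0.03 -0.29] open 0.09185482655084098 grip 0.0
time: 0.6
tool_pos: [0.3335, -0.2733, 0.4045]
tool_rot: [-3.141, 0.0, 0.419]
contact_force: [0.4, -0.1, 0.7]
opening: 0.0922
grip_force: 0.0
tool d [ 0.3858 -0.2759  0.0005] rz -1.0057 t 0.6 pos [ 0.3335 -0.2733  0.4045] rot [-3.1412e+00  1.0000e-04  4.1930e-01] F [ 0.39 -0.07  0.65] open 0.09216843115954683 grip 0.0
```

```bash
echo '[{"sx": 0.032, "sy": -0.023}, {"sx": 0.032, "sy": -0.023}, {"sx": 0.032, "sy": -0.023}, {"sx": 0.032, "sy": -0.023}, {"sx": 0.032, "sy": -0.023}, {"sx": 0.032, "sy": -0.023}]' | python3 -m pendant >/dev/null
echo '[{"sx": 0.032, "sy": -0.023}, {"sx": 0.032, "sy": -0.023}, {"sx": 0.032, "sy": -0.023}, {"sx": 0.032, "sy": -0.023}, {"sx": 0.032, "sy": -0.023}, {"sx": 0.032, "sy": -0.023}]' | python3 -m pendant >/dev/null
echo '[{"az": -0.12}, {"az": -0.12}, {"az": -0.12}, {"az": -0.12}, {"az": -0.12}, {"az": -0.12}, {"az": -0.12}, {"az": -0.12}]' | python3 -m pendant >/dev/null
echo '[{"az": -0.045}, {}, {}]' | python3 -m pendant
python3 to.py .5736 .1357 .404 1.425
```

```text
time: 2.52
tool_pos: [0.5712, 0.1334, 0.4043]
tool_rot: [-3.141, 0.0, 1.423]
contact_force: [-0.1, -0.5, -0.3]
opening: 0.0917
grip_force: 0.0
tool d [0.0027 0.002  0.0003] rz -0.0021 t 2.5167 pos [0.5712 0.1334 0.4043] rot [-3.1408e+00  3.0000e-04  1.4229e+00] F [-0.1  -0.45 -0.34] open 0.09174585091124127 grip 0.0
```

```bash
echo '[{"sx": 0.0027, "sy": 0.002, "sz": 0.03}, {"sz": 0.03}, {"sz": 0.03}, {"sz": 0.025}, {"sz": 0.02}, {"sz": 0.009}, {}, {}]' | python3 -m pendant
python3 to.py .5736 .1357 .260 1.425
python3 - <<'E'
from h import *
from cell import robot
s=robot.read_camera("side"); cv2.imwrite("pics/g1.png",cv2.resize(s["image"][60:300,100:400,::-1],None,fx=2,fy=2))
E
```

```text
time: 3.18
tool_pos: [0.5739, 0.1358, 0.2611]
tool_rot: [3.141, 0.0, 1.424]
contact_force: [-0.2, 0.3, 1.7]
opening: 0.0918
grip_force: 0.0
tool d [-0.0002 -0.0003  0.0011] rz -0.0009 t 3.1833 pos [0.5739 0.1358 0.2611] rot [3.1413 0.     1.4241] F [-0.19  0.31  1.69] open 0.09181377952505788 grip 0.0
```

View pics/g1.png

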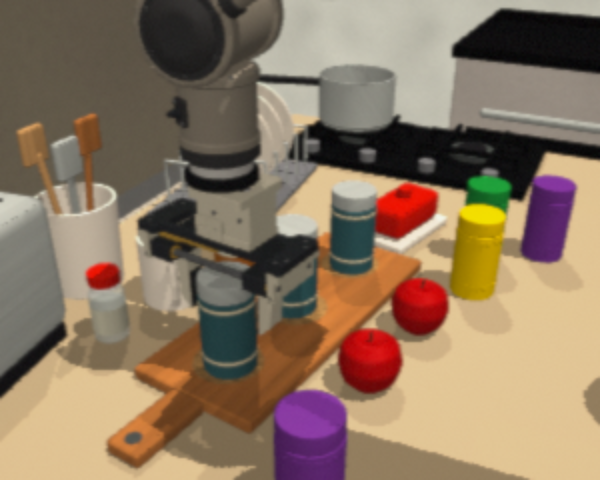

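The gripper straddles the first tin at crop (228,320), with a finger on each board-x side and the gripper body clear above the lid. Closing.

```bash
echo '[{}, {}, {}, {}, {}, {}]' | python3 -m pendant 0.05 8
echo '[{}, {}, {}, {}]' | python3 -m pendant 0.05 25
```

```text
time: 3.73
tool_pos: [0.5738, 0.1358, 0.2612]
tool_rot: [3.14, -0.0, 1.425]
contact_force: [1.4, -0.4, 2.3]
opening: 0.0637
grip_force: 8.0
time: 4.07
tool_pos: [0.5739, 0.1358, 0.2612]
tool_rot: [3.14, -0.0, 1.425]
contact_force: [1.0, 0.2, 5.5]
opening: 0.0637
grip_force: 25.0
```

```bash
echo '[{"sz": -0.005}, {"sz": -0.01}, {"sz": -0.015}, {"sz": -0.015}, {"sz": -0.01}, {"sz": -0.005}, {}, {}]' | python3 -m pendant
for i in 1 2 3 4 5 6 7 8; do echo '[{}, {}]' | python3 -m pendant | grep contact; done
python3 -c "
from cell import robot;import numpy as np
s=robot.observe();print(s['time'],s['tool_pos'],s['opening'],s['grip_force'],np.round(s['joint_efforts'],2))"
```

```text
time: 4.73
tool_pos: [0.5734, 0.1358, 0.3204]
tool_rot: [-3.141, 0.0, 1.425]
contact_force: [-0.3, -0.1, -1.3]
opening: 0.0636
grip_force: 25.0
contact_force: [0.8, -0.8, -1.9]
contact_force: [0.6, 0.4, -1.7]
contact_force: [0.2, 0.9, -1.6]
contact_force: [-0.2, 0.0, -2.0]
contact_force: [-0.3, 0.3, -0.7]
contact_force: [-0.1, 0.1, -1.1]
contact_force: [0.2, 0.3, -2.2]
contact_force: [-0.8, -0.4, -2.0]
6.0667 [0.57362472 0.13577832 0.32068338] 0.06358936941910613 24.989876747131348 [ 0.000e+00 -5.209e+01 -2.341e+01  8.000e-02  2.000e-02 -0.000e+00]
```

Tin 1 reads about −1.65 N, or roughly 0.17 kg. Setting it back.

```bash
echo '[{"sz": 0.01}, {"sz": 0.015}, {"sz": 0.015}, {"sz": 0.01}, {"sz": 0.005}, {"sz": 0.003}, {"sz": 0.001}, {}]' | python3 -m pendant
echo '[{"sz": 0.001}, {}, {}]' | python3 -m pendant
```

```text
time: 6.73
tool_pos: [0.5738, 0.1358, 0.2619]
tool_rot: [3.141, -0.0, 1.425]
contact_force: [0.1, -0.4, -0.3]
opening: 0.0638
grip_force: 25.0
time: 6.98
tool_pos: [0.5738, 0.1358, 0.2613]
tool_rot: [3.14, -0.0, 1.425]
contact_force: [0.5, 0.8, 0.1]
opening: 0.0636
grip_force: 25.0
```

```bash
echo '[{"sz": 0.0006}, {}, {}]' | python3 -m pendant
echo '[{}, {}, {}, {}, {}]' | python3 -m pendant 0.092
python3 to.py .5736 .1357 .404 1.425
```

```text
time: 7.23
tool_pos: [0.5738, 0.1358, 0.2612]
tool_rot: [3.14, -0.0, 1.425]
contact_force: [-0.9, -0.7, 5.8]
opening: 0.0635
grip_force: 25.0
time: 7.65
tool_pos: [0.5736, 0.1358, 0.2599]
tool_rot: [-3.141, 0.0, 1.425]
contact_force: [-0.5, 0.1, 0.9]
opening: 0.0901
grip_force: 0.0
tool d [-1.000e-04  0.000e+00 -1.441e-01] rz -0.0002 t 7.65 pos [0.5736 0.1358 0.2599] rot [-3.1414e+00  1.0000e-04  1.4248e+00] F [-0.46  0.14  0.88] open 0.09014435321036555 grip 0.0
```

```bash
echo '[{"sz": -0.01}, {"sz": -0.02}, {"sz": -0.03}, {"sz": -0.03}, {"sz": -0.01}, {}]' | python3 -m pendant >/dev/null
echo '[{"sx": -0.02, "sy": 0.0012}, {"sx": -0.03, "sy": 0.0019}, {"sx": -0.035, "sy": 0.0022}, {"sx": -0.03, "sy": 0.0019}, {"sx": -0.0195, "sy": 0.0012}, {"sx": -0.005, "sy": 0.0002}, {}, {}]' | python3 -m pendant >/dev/null
python3 to.py .5618 -.0036 .260 1.425
python3 - <<'E'
from h import *
from cell import robot
s=robot.read_camera("side"); cv2.imwrite("pics/p1.png",cv2.resize(s["image"][60:300,100:400,::-1],None,fx=2,fy=2))
E
```

```text
tool d [-0.0005  0.0002  0.0992] rz -0.0007 t 8.8167 pos [ 0.5617 -0.0031  0.3592] rot [-3.1400e+00 -4.0000e-04  1.4243e+00] F [-0.46 -0.5  -0.28] open 0.09147267462063646 grip 0.0
```

View pics/p1.png

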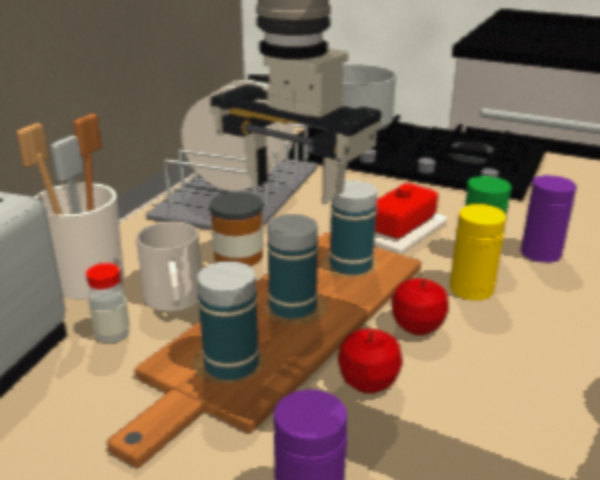

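Tin 1 stands upright on its spot at crop (229,322), where it was, and the open gripper hovers above tin 2 at (293,265). Descending and grasping.

```bash
echo '[{"sz": 0.02}, {"sz": 0.03}, {"sz": 0.025}, {"sz": 0.015}, {"sz": 0.008}, {}, {}]' | python3 -m pendant >/dev/null
python3 to.py .5618 -.0036 .260 1.425
echo '[{}, {}, {}, {}, {}, {}]' | python3 -m pendant 0.05 8
echo '[{}, {}, {}, {}]' | python3 -m pendant 0.05 25
```

```text
tool d [-0.0009 -0.0002  0.0024] rz 0.0009 t 9.45 pos [ 0.5621 -0.0027  0.2624] rot [ 3.1413 -0.      1.4259] F [-0.14  0.87 -0.54] open 0.09179304119200737 grip 0.0
time: 9.95
tool_pos: [0.5622, -0.0036, 0.2628]
tool_rot: [3.14, 0.0, 1.425]
contact_force: [1.0, -0.0, 2.5]
opening: 0.0637
grip_force: 8.0
time: 10.28
tool_pos: [0.5622, -0.0036, 0.2627]
tool_rot: [3.14, 0.0, 1.425]
contact_force: [1.5, 0.6, 5.4]
opening: 0.0635
grip_force: 25.0
```

```bash
echo '[{"sz": -0.005}, {"sz": -0.01}, {"sz": -0.015}, {"sz": -0.015}, {"sz": -0.01}, {"sz": -0.005}, {}, {}]' | python3 -m pendant
for i in 1 2 3 4 5 6 7 8; do echo '[{}, {}]' | python3 -m pendant | grep contact; done
python3 to.py .5618 -.0036 .260 1.425
```

```text
time: 10.95
tool_pos: [0.5616, -0.0034, 0.3218]
tool_rot: [-3.141, 0.0, 1.425]
contact_force: [0.4, -0.5, -2.7]
opening: 0.0637
grip_force: 25.0
contact_force: [0.2, -0.2, -2.5]
contact_force: [-1.5, -0.7, -2.6]
contact_force: [-0.2, -0.0, -2.5]
contact_force: [-0.3, 0.5, -2.8]
contact_force: [-0.2, 0.5, -2.0]
contact_force: [0.8, 0.5, -2.5]
contact_force: [0.3, 0.9, -1.4]
contact_force: [0.1, -0.6, -2.5]
tool d [-0.0001 -0.      0.0621] rz -0.0001 t 12.2833 pos [ 0.5618 -0.0035  0.3221] rot [3.1416e+00 1.0000e-04 1.4249e+00] F [ 0.11 -0.55 -2.48] open 0.06371397659887304 grip 24.984183311462402
```

Tin 2 reads about −2.4 N, or roughly 0.24 kg. Setting it back (standing z ≈ 0.2627).

```bash
echo '[{"sz": 0.01}, {"sz": 0.015}, {"sz": 0.015}, {"sz": 0.01}, {"sz": 0.005}, {"sz": 0.003}, {"sz": 0.001}, {}]' | python3 -m pendant
echo '[{"sz": 0.001}, {}, {}]' | python3 -m pendant
echo '[{"sz": 0.0006}, {}, {}]' | python3 -m pendant
```

```text
time: 12.95
tool_pos: [0.562, -0.0035, 0.2633]
tool_rot: [3.141, 0.0, 1.425]
contact_force: [-0.0, -0.4, -2.0]
opening: 0.0634
grip_force: 25.0
time: 13.2
tool_pos: [0.5621, -0.0035, 0.2628]
tool_rot: [3.14, 0.0, 1.425]
contact_force: [0.5, 0.5, -0.2]
opening: 0.0635
grip_force: 25.0
time: 13.45
tool_pos: [0.5621, -0.0035, 0.2628]
tool_rot: [3.14, 0.0, 1.425]
contact_force: [-1.7, -0.3, 5.8]
opening: 0.0634
grip_force: 25.0
```

```bash
echo '[{}, {}, {}, {}, {}]' | python3 -m pendant 0.092
echo '[{"sz": -0.01}, {"sz": -0.02}, {"sz": -0.03}, {"sz": -0.03}, {"sz": -0.01}, {}]' | python3 -m pendant >/dev/null
echo '[{"sx": -0.02, "sy": -0.001}, {"sx": -0.03, "sy": -0.0016}, {"sx": -0.034, "sy": -0.0018}, {"sx": -0.03, "sy": -0.0016}, {"sx": -0.018, "sy": -0.001}, {"sx": -0.005, "sy": -0.0002}, {}, {}]' | python3 -m pendant >/dev/null
python3 to.py .5348 -.1381 .260 1.425
python3 - <<'E'
from h import *
from cell import robot
s=robot.read_camera("side"); cv2.imwrite("pics/p2.png",cv2.resize(s["image"][60:300,100:400,::-1],None,fx=2,fy=2))
E
```

```text
time: 13.87
tool_pos: [0.5618, -0.0035, 0.2614]
tool_rot: [-3.141, 0.0, 1.425]
contact_force: [0.3, -0.1, -1.2]
opening: 0.0906
grip_force: 0.0
tool d [-0.0005  0.0002  0.1006] rz -0.0007 t 15.0333 pos [ 0.5347 -0.1375  0.3606] rot [-3.1400e+00 -8.0000e-04  1.4243e+00] F [-0.47  0.12 -0.3 ] open 0.09167409981337792 grip 0.0
```

View pics/p2.png

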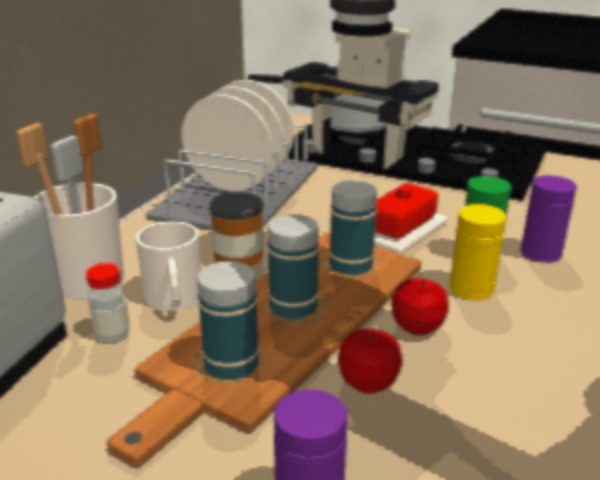

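Tins 1 (229,322) and 2 (293,267) stand upright on their spots, and the gripper is above tin 3 at (353,228). Descending and grasping.

```bash
echo '[{"sz": 0.02}, {"sz": 0.03}, {"sz": 0.025}, {"sz": 0.015}, {"sz": 0.009}, {}, {}]' | python3 -m pendant >/dev/null
python3 to.py .5348 -.1381 .260 1.425
echo '[{}, {}, {}, {}, {}, {}]' | python3 -m pendant 0.05 8
echo '[{}, {}, {}, {}]' | python3 -m pendant 0.05 25
```

```text
tool d [-0.0008 -0.0003  0.0027] rz 0.0009 t 15.6667 pos [ 0.5352 -0.1373  0.2627] rot [ 3.1415 -0.      1.4259] F [0.55 0.17 0.12] open 0.0915945085188786 grip 0.0
time: 16.17
tool_pos: [0.535, -0.1381, 0.2631]
tool_rot: [3.14, 0.0, 1.425]
contact_force: [2.0, 0.2, 1.8]
opening: 0.0642
grip_force: 8.0
time: 16.5
tool_pos: [0.5351, -0.1381, 0.2631]
tool_rot: [3.14, 0.0, 1.425]
contact_force: [1.4, 0.1, 4.6]
opening: 0.0637
grip_force: 25.0
```

```bash
echo '[{"sz": -0.005}, {"sz": -0.01}, {"sz": -0.015}, {"sz": -0.015}, {"sz": -0.01}, {"sz": -0.005}, {}, {}]' | python3 -m pendant
for i in 1 2 3 4 5 6 7 8; do echo '[{}, {}]' | python3 -m pendant | grep contact; done
python3 to.py .5348 -.1381 .260 1.425
```

```text
time: 17.17
tool_pos: [0.5345, -0.1379, 0.3221]
tool_rot: [-3.141, -0.0, 1.425]
contact_force: [0.9, 1.0, -5.1]
opening: 0.0638
grip_force: 25.0
contact_force: [0.0, 1.2, -4.2]
contact_force: [-0.1, 0.4, -5.4]
contact_force: [0.2, -1.1, -4.8]
contact_force: [0.2, 0.6, -4.0]
contact_force: [-0.0, -0.4, -5.2]
contact_force: [-0.3, 0.1, -3.6]
contact_force: [-0.3, 0.2, -4.5]
contact_force: [-1.1, 0.5, -5.2]
tool d [-0.0001  0.      0.0625] rz -0.0002 t 18.5 pos [ 0.5348 -0.138   0.3225] rot [3.1416e+00 1.0000e-04 1.4248e+00] F [-1.12  0.51 -5.24] open 0.06381262463700577 grip 24.990937113761902
```

Tin 3 reads about −4.7 N, or roughly 0.48 kg, so it is clearly the heaviest. I'll set it back as asked, then regrasp it and raise it.

```bash
echo '[{"sz": 0.01}, {"sz": 0.015}, {"sz": 0.015}, {"sz": 0.01}, {"sz": 0.005}, {"sz": 0.003}, {"sz": 0.001}, {}]' | python3 -m pendant | grep -E "pos|contact"
echo '[{"sz": 0.001}, {}, {}]' | python3 -m pendant| grep -E "pos|contact"
echo '[{"sz": 0.0006}, {}, {}]' | python3 -m pendant| grep -E "pos|contact"
```

```text
tool_pos: [0.535, -0.1381, 0.2637]
contact_force: [-0.7, 1.1, -4.4]
tool_pos: [0.535, -0.1381, 0.2631]
contact_force: [-0.0, 0.1, -3.6]
tool_pos: [0.535, -0.1381, 0.2631]
contact_force: [-0.5, 0.3, 6.2]
```

```bash
echo '[{}, {}, {}, {}, {}, {}, {}, {}]' | python3 -m pendant 0.08
echo '[{"sz": -0.001}, {}, {}, {}, {}, {}]' | python3 -m pendant 0.05 8
echo '[{}, {}, {}, {}]' | python3 -m pendant 0.05 30
echo '[{"sz": -0.005}, {"sz": -0.01}, {"sz": -0.02}, {"sz": -0.025}, {"sz": -0.025}, {"sz": -0.025}, {"sz": -0.02}, {"sz": -0.01}]' | python3 -m pendant >/dev/null
echo '[{"sz": -0.01}, {"sz": -0.005}, {}, {}, {}, {}, {}, {}]' | python3 -m pendant
python3 - <<'E'
from h import *
from cell import robot
s=robot.read_camera("side"); cv2.imwrite("pics/p3.png",cv2.resize(s["image"][20:300,100:400,::-1],None,fx=2,fy=2))
c=robot.read_camera("top")
for e,p in lids(c,((181,170),(237,175))): print(p.round(4))
E
```

```text
time: 20.33
tool_pos: [0.5348, -0.138, 0.2619]
tool_rot: [-3.142, 0.0, 1.425]
contact_force: [-0.2, 0.2, -0.3]
opening: 0.0799
grip_force: 0.0
time: 20.83
tool_pos: [0.535, -0.138, 0.2631]
tool_rot: [3.141, 0.0, 1.425]
contact_force: [1.8, -0.4, 0.3]
opening: 0.0639
grip_force: 8.0
time: 21.17
tool_pos: [0.535, -0.138, 0.2631]
tool_rot: [3.141, 0.0, 1.425]
contact_force: [2.6, 0.6, 1.0]
opening: 0.0635
grip_force: 30.0
time: 22.5
tool_pos: [0.5348, -0.138, 0.4174]
tool_rot: [-3.141, -0.0, 1.425]
contact_force: [-0.1, -0.7, -4.4]
opening: 0.0636
grip_force: 30.0
[0.5737 0.1365 0.138 ]
[ 0.5614 -0.0023  0.138 ]
```

View pics/p3.png

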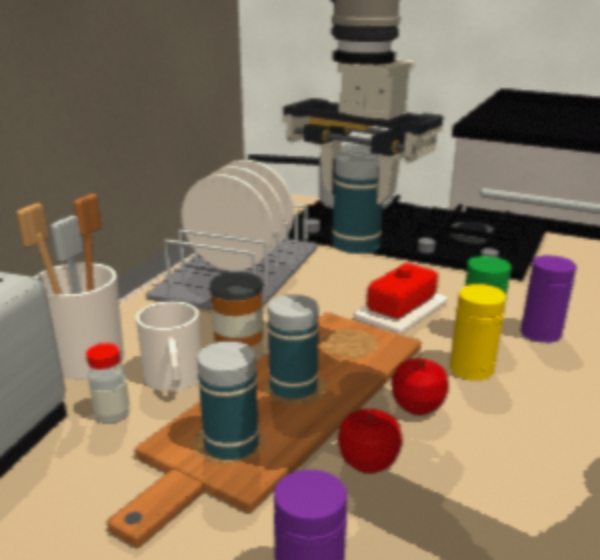

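The heaviest tin is held upright at (357,200), about 15 cm above the empty third cork spot at (352,345). Tins 1 and 2 stand at their original positions to within about 1.5 mm, and everything else is undisturbed. I'll hold still for a second, then hand in.

```bash
echo '[{}, {}, {}, {}, {}, {}, {}, {}]' | python3 -m pendant
python3 -c "
from cell import robot;print(robot.hand_in())"
```

```text
time: 23.27
tool_pos: [0.5348, -0.138, 0.4179]
tool_rot: [3.142, 0.0, 1.425]
contact_force: [-0.4, -0.1, -3.7]
opening: 0.0634
grip_force: 30.0
the job is handed in; nothing more can be done
None
```

I weighed the three canisters in order from the handle end (about 0.17, 0.24 and 0.48 kg) and handed in at 23 s, still holding the heaviest, the one farthest from the handle, upright about 15 cm above the board, with the other two back on their own spots.

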